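# Change the bearing block in the fixture and hold it home against the sprung stop

## Robot

A 7-joint arm with a two-finger parallel gripper is mounted at the origin on a cart in front of the work surface, level with it; the furniture and walls round the work are solid. World frame = base frame: x ahead of the robot, y to its left, z up, the work surface at z = 0. Lengths are in m, angles in degrees, forces in N, time in s.
With the tool pointing down it reaches from about 0.425 to 1.025 m from the base axis. Payload 3.6 kg.
Tool frame: the origin (TCP) lies on the centre line of the jaws, within the pads' length; the fingertips stand 17 mm ahead of it and the grasp point (between the pads) lies 2 mm behind it; z points along the fingers, y is the line along which they close (so a half turn about z gives the same grasp; the last joint's range is limited). The gripper opens to 85 mm and grips with 20 to 120 N. Pads are 22 mm wide; open, the fingers measure 114 mm over their backs; the gripper's body (76 mm by 85 mm) begins 54 mm behind the grasp point. The pads swing forward as they close: fully open they stand 13 mm farther back than shut.
Start: joints at [71.82, 33.873, 2.773, 92.16, -1.908, 54.013, -1.931], TCP at [0.161, -0.707, 0.248] pointing down, gripper open.
Joint ranges: [-153.93, 153.93], [-27.13, 128.08], [-72.61, 78.16], [10.71, 143.7], [-87.88, 267.88], [4.46, 118.87], [-176.78, 176.78]. Speed limits (degrees/s): [147.25, 147.25, 180, 180, 180, 180, 180].

## Interface

Orientations are given as [roll, pitch, yaw] about the fixed x, y, z axes, in that order (R = Rz(yaw) Ry(pitch) Rx(roll)).
In Python, from bench import env gives the robot as it stands. Calls block until the motion is done:
- env.reach(position, orientation): joint-space move of the TCP to a pose.
- env.move_straight(position, frame=None, v=0.15, until_force=None): straight line of the TCP; frame=None keeps the orientation; v is the mean speed in m/s. With until_force (N) it stops when the force on the tool has changed by that much, and returns True; else False.
- env.move_joints(angles): joint-space move.
- env.let_go() and env.grab(): open the fingers fully, or close them until they stop; the grip force is fixed at half the most.
- env.sleep(seconds).
- env.solve_ik(position, orientation): joint angles nearest the present ones, or None.
- env.state(): the state.
- env.grab_frame(name): name is "scene" or "top" or "wrist"; returns (picture, depth): 400x640x3 uint8, red, green, blue; 400x640 float32, m along the optical axis (not along the pixel's ray), 0 where there is no reading.
- env.get_calibration(name): a dict with "mtx" (3x3 intrinsics, pixels), "distortion" ([k1, k2, p1, p2, k3] as OpenCV has them; the pictures are not rectified), "rvec" (rotation vector, rad) and "tvec" (3), from world to camera coordinates, as OpenCV has them. Camera axes: x right, y down, z forward; pixel columns grow to the right and rows downward; lengths in m; the calibration is good to about 2 mm. A picture is of the moment at which its call begins: read the wrist's pose just before it. get_calibration takes no time and is no camera call; for the wrist camera it gives the pose at the moment of the call.
A pose or a line that the arm cannot do raises env.PlanningError and nothing moves.
- env.finish_job(): hands the job in; it is judged then, once.
Trained networks look in the newest picture that a camera, given by its name, has taken for a name from the list of things; names that differ only in an ending like _2 or _b are one class to them, and where a whole thing is asked for, a point or a joint stands for the part that bears it (a point fixed in the world has none). Each returns a list of dicts, best first, with "conf" (0 to 1); they miss things now and then, are a little off and sometimes report something else, mostly with a low value. They report only what shows in the picture. A call takes as long as a camera call.
- env.boxes_of(camera, label): "centre" ([column, row] in pixels, amid what is visible of it).
- env.tip_of(camera, label): "centre" ([column, row] in pixels: a listed point, or the origin of a listed thing).
The state is a dict: "clock": time; "joint_pos": joint angles; "qd": joint speeds; "tau": joint torques, N m; "eef_pos": TCP position; "orientation": TCP orientation; "ft_force": force on the tool from outside, world axes, zero at the start; "torque": the same for the moment, N m; "finger_gap": finger opening in m; "grip_force": force on a finger pad.
Only numpy, scipy, OpenCV 4.12 (cv2) and the standard library are available. Lean on these libraries where they do the work, as an engineer would, in place of code of your own. Each camera call takes 0.05 s, during which the arm holds its last target. There are 200 camera calls.

## Task

The fixture still has the tall bearing block of the last job in it, and I need the low one: put the tall block away, standing flat in the empty pocket of the wooden tray, and set the low block from the tray's other pocket in the fixture, flat on its plate. Slide it between the side guides until it is square and fully home against the fence, pushing the sprung plunger in, and hold it there with a steady push of about 15 newtons while I put the screws in; never ram the fence, and leave the tools around alone. Do not let go at the end: your program finishes while the gripper still holds the block home, because the plunger would push it off again.

Things in the scene. Friction and masses are not known exactly. Their poses are not given: they have to be found in the camera images.
- low_block: Low grey bearing block, 58 mm high, about 0.26 kg: foot 40 (x) by 96 (y) by 10 with a screw hole at y = +-35; on its middle a housing 40 (x) by 44 (y), y sides flat and parallel (grip these, fingertips 12 or more above the underside), top rounded about a bronze-bushed bore along x. Origin: centre of the foot's underside, z up. Starts in the tray's +x pocket.
- tall_block: Tall grey bearing block, 76 mm high, about 0.34 kg: foot 40 (x) by 96 (y) by 10 with a screw hole at y = +-35; on its middle a housing 40 (x) by 44 (y), y sides flat and parallel (grip these, fingertips 12 or more above the underside), top rounded about a bronze-bushed bore along x. Origin: centre of the foot's underside, z up. Starts loose in the fixture, short of the fence.
- fixture: Dark steel plate 140 (x) by 150 (y) by 12 mm screwed to the bench, oiled (friction 0.15). Origin: centre of its underside; x points at the fence. A block is home with its origin at (0, 0, 12) mm, sides along the axes. Two side guides, 9 high, at y = +-50 (2 beside the foot) run from x = -8 to the fence and flare to y = +-64 at x = -28. Set a block down at x = -35, then slide it.
- plunger (a joint): Sprung 8 mm pin through the middle of the fence, 16 mm above the plate. Value: metres pushed in; 0 = fully out (sticks out 8 mm), 0.008 = flush with the fence, block home. It resists with 3.6 N at 0, rising 0.6 N per mm to 8.4 N at flush; a harder push (less about 1 N of sliding friction, more if the block is also pressed down) presses the block on the fence.
- fence: Steel angle plate, rigidly screwed on the fixture: the stop for the block. Foot rail 96 (y) by 12 high, upright in its middle 40 (y) by 44 high. Origin: on top of the plate, right above the fixture's origin, same axes; its face is the plane x = +20 mm.
- tray: Fixed plywood tray 119 (x) by 118 (y) by 15 mm high, walls and divider 5, floor 5 thick; two pockets 52 (x) by 108 (y), centred at x = -28.5 and +28.5. Origin: centre of the underside. The -x pocket is empty at the start. A block stands on the floor, 5 above the origin, its y along the tray's y.
- battery_pack: Bystander, loose on the bench: black battery pack, 99 x 67 x 42 mm. Leave it where it is.
- hex_key_1: Bystander, loose on the bench: hex key, 35 x 93 x 6 mm. Leave it where it is.
- screwdriver_3: Bystander, loose on the bench: screwdriver with a blue-green handle, 27 x 239 x 29 mm. Leave it where it is.
- pulley_2: Bystander, loose on the bench: turned vee pulley lying flat, 60 x 60 x 24 mm. Leave it where it is.
- ratchet: Bystander, loose on the bench: ratchet handle between the fixture and the tray, 36 x 188 x 25 mm. Leave it where it is.
- spanner_13: Bystander, loose on the bench: combination spanner, 26 x 183 x 6 mm. Leave it where it is.
- spanner_17: Bystander, loose on the bench: combination spanner, 34 x 231 x 7 mm. Leave it where it is.

How it is judged (in metres and radians):
On the way, in this order (a step that is already met when the one before it is completed fails the run):
1. the tall block stands in the tray, let go (x of tall_block in the frame of tray between -0.045 and 0.045 m and y of tall_block in the frame of tray between -0.02 and 0.02 m and z of tall_block in the frame of tray between 0.003 and 0.009 m and angle between tall_block's own z axis and vertical below 0.05 rad and contact force between each of the arm, the fingers and tall_block below 0.1 N and linear speed of tall_block below 0.02 m/s), for 0.2 s.
2. the low block is home against the fence with the plunger in (x of low_block in the frame of fixture between -0.002 and 0.003 m and y of low_block in the frame of fixture between -0.004 and 0.004 m and z of low_block in the frame of fixture between 0.01 and 0.014 m and angle between low_block's own z axis and vertical below 0.05 rad and angle between the x axis of low_block and the x axis of fixture, either way round below 0.05 rad and value of joint plunger above 0.006 m and contact force between low_block and fence between 1 and 17 N and contact force between the fingers and low_block above 1 N and linear speed of low_block below 0.01 m/s), for 0.3 s.
At the end, for the whole second after the job is handed in: Tall block upright on the tray's floor, untouched. Low block flat in the fixture, within 2 mm of home, 4 mm of centre, 0.05 rad of square, plunger in over 6 mm, fingers on it, pressing on the fence with 1 to 17 N (total push about 10 to 25 N), still, through the last second (all of step 1 and all of step 2); the arm keeps its last pose, push and grip.
It fails at once if the fence is rammed with more than 45 N (contact force between low_block and fence above 45 N).
It fails at once if a bystander is moved by more than 25 mm (distance of any of battery_pack, hex_key_1, screwdriver_3, pulley_2, ratchet, spanner_13, spanner_17 from where it was at the start of the episode above 0.025 m).
It also fails if it takes over 67 s, if anything falls off the work surface, if the arm or the gripper's body presses on something with over 40 N, if the wrist force passes 120 N, or if a joint passes its speed limit or range.

## Working session

There is one attempt and no reset: what is moved stays moved. The work goes in short steps, each a Python script; the robot and the scene stay as the last script left them, time stands still between calls to the robot, and variables do not carry over. Pictures are saved under pics/ and viewed, at most 10 in all, crops included, and the job is handed in when it is done.

```bash
ls; mkdir -p pics; cat > h.py <<'E'
from bench import env
import numpy as np, cv2
def shot(n,fn=None):
    c=env.get_calibration(n); im,d=env.grab_frame(n)
    if fn: cv2.imwrite('pics/'+fn,cv2.cvtColor(im,cv2.COLOR_RGB2BGR))
    return c,im,d
def cloud(c,d):
    K=np.array(c['mtx'],float);D=np.array(c['distortion'],float);R=cv2.Rodrigues(np.array(c['rvec'],float))[0];t=np.array(c['tvec'],float).ravel()
    h,w=d.shape;v,u=np.mgrid[:h,:w]
    p=cv2.undistortPoints(np.stack([u,v],-1).reshape(-1,1,2).astype(np.float64),K,D).reshape(h,w,2)
    P=np.dstack([p*d[...,None],d])
    W=(P-t)@R; W[d<=0]=np.nan
    return W
E
python3 - <<'E'
from h import *
for n in('scene','top'):
    c,im,d=shot(n,n+'0.png'); W=cloud(c,d); np.save(n+'.npy',W)
    R=cv2.Rodrigues(np.array(c['rvec'],float))[0]; print(n,'cam at',-R.T@np.ravel(c['tvec']),'axis',R[2], np.mean(d>0))
    for l in('low_block','tall_block','fixture','fence','tray','ratchet'):
        for b in env.tip_of(n,l)[:2]:
            u,v=np.round(b['centre']).astype(int); print(l,b['conf'],u,v,W[min(v,399),min(u,639)].round(3))
s=env.state();print(s)
E
```

```text
bench.py
pics
scene cam at [-0.32706448  0.55560703  1.05929219] axis [ 0.61048903 -0.37758569 -0.69622711] 0.9959609375
low_block 0.57 371 190 [ 0.508 -0.175  0.043]
tall_block 0.75 304 238 [0.447 0.145 0.029]
tall_block 0.57 394 154 [ 0.671 -0.422  0.001]
fixture 0.67 302 239 [0.444 0.154 0.032]
fixture 0.55 300 236 [0.445 0.16  0.051]
fence 0.44 301 238 [0.441 0.159 0.044]
tray 0.97 376 199 [ 0.488 -0.188  0.006]
ratchet 0.54 316 203 [ 0.593  0.01  -0.   ]
top cam at [0.39733873 0.02889075 1.41464044] axis [ 0.1151441  -0.00999173 -0.99329855] 0.9959296875
low_block 0.8 371 211 [ 0.514 -0.173  0.056]
low_block 0.56 312 240 [0.428 0.008 0.006]
tall_block 0.93 269 230 [0.456 0.137 0.082]
tall_block 0.31 199 229 [0.463 0.365 0.001]
fixture 0.82 268 223 [0.477 0.139 0.088]
fence 0.91 266 225 [0.471 0.145 0.089]
tray 0.62 376 218 [ 0.496 -0.195  0.009]
ratchet 0.61 312 188 [0.591 0.007 0.018]
{'clock': 0.7, 'joint_pos': array([71.82040419, 33.87152773,  2.77224326, 92.1592224 , -1.90777341,
       54.01426994, -1.93216537]), 'qd': array([ 0.07671426, -0.0479063 ,  0.06253651, -0.04987311,  0.00639619,
        0.00289201, -0.00370685]), 'tau': array([-1.02545218e-03, -5.48471618e+01,  1.54522877e+00, -1.98492765e+01,
        9.29525733e-03,  1.44658956e-03,  8.42034751e-06]), 'eef_pos': array([ 0.16091378, -0.70692395,  0.24833076]), 'orientation': array([1.79998821e+02, 9.82549763e-04, 1.28238909e+01]), 'ft_force': array([-0.25749435, -1.42333618, -0.49076263]), 'torque': array([-0.0028044 , -0.02020353,  0.00045066]), 'grip_force': 0.0, 'finger_gap': 0.08507741632958662}
```

```bash
python3 -c "
import cv2
i=cv2.imread('pics/top0.png')[120:320,180:460];cv2.imwrite('pics/topc.png',cv2.resize(i,(784,560),interpolation=cv2.INTER_CUBIC))"
```

```text
(no output)
```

View pics/topc.png

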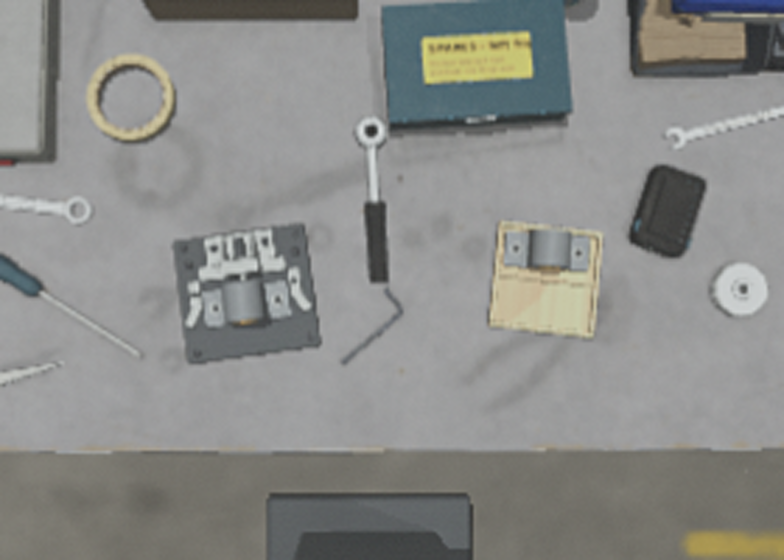

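View pics/scene0.png

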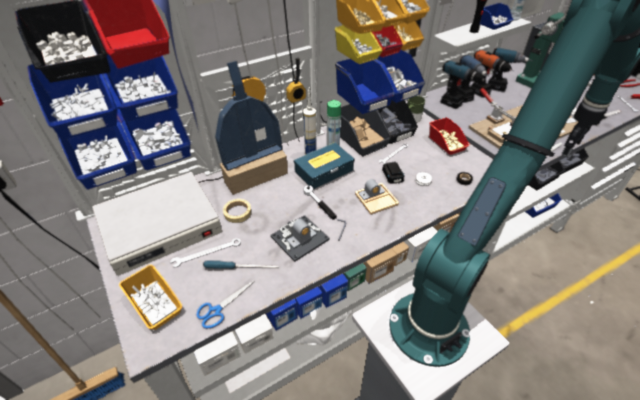

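```bash
python3 - <<'E'
from h import *
def look(k,p,yaw):
    env.reach(p,[180,0,yaw]); c,im,d=shot('wrist',k+'.png'); np.savez(k,W=cloud(c,d),im=im,d=d,**{q:np.array(v,float) for q,v in c.items()})
    R=cv2.Rodrigues(np.array(c['rvec'],float))[0]; print(k,env.state()['clock'],env.state()['eef_pos'],'cam at',-R.T@np.ravel(c['tvec']),'axis',R[2])
look('tray1',[0.46,-0.19,0.28],-6)
look('tray2',[0.50,-0.17,0.25],-6)
look('fix1',[0.44,0.14,0.28],7)
look('fix2',[0.48,0.15,0.25],7)
print(env.state()['joint_pos'])
a=cv2.imread('pics/tray1.png');b=cv2.imread('pics/fix1.png');cv2.imwrite('pics/both.png',np.vstack([a[:, :],b])[::1]) if 0 else cv2.imwrite('pics/both.png',cv2.resize(np.vstack([a,b]),(480,600),interpolation=cv2.INTER_AREA))
E
```

```text
tray1 2.8917 [ 0.45997605 -0.19105376  0.27999601] cam at [ 0.53746882 -0.199035    0.40501573] axis [-0.30209356  0.03189275 -0.95274463]
tray2 3.275 [ 0.49981861 -0.17041428  0.24945736] cam at [ 0.57826484 -0.17754592  0.37379002] axis [-0.30398943  0.03212337 -0.95213366]
fix1 4.5333 [0.44067422 0.13818024 0.2799229 ] cam at [0.5179126  0.14786446 0.40501648] axis [-0.30143895 -0.03667246 -0.95277998]
fix2 4.9 [0.48008664 0.14860895 0.24933998] cam at [0.55853933 0.15803942 0.3736253 ] axis [-0.30393469 -0.0367963  -0.95198201]
[ -13.23932423   18.29178146  -11.41248473  119.97357916    5.29761866
   42.32236254 -111.16956477]
```

View pics/both.png

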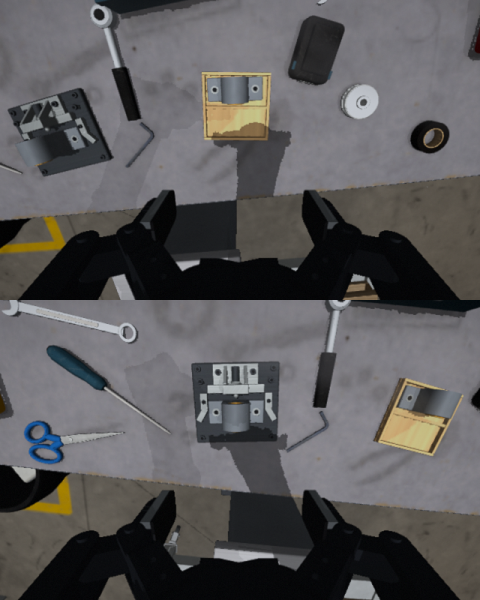

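```bash
python3 - <<'E'
from h import *
def rect(P):
    r=cv2.minAreaRect((P[:,:2]*1000).astype(np.float32)); return np.round(r[0],1),np.round(r[1],1),round(r[2],2)
for k,g in(('tray1',(.49,-.19)),('tray2',(.49,-.19)),('fix1',(.46,.145)),('fix2',(.46,.145))):
    W=np.load(k+'.npz')['W'].reshape(-1,3)
    W=W[np.hypot(W[:,0]-g[0],W[:,1]-g[1])<.105]
    print(k,len(W),'bench',np.median(W[W[:,2]<.004][:,2]))
    h=np.histogram(W[:,2]*1000,np.arange(-2,90,2)); print(dict(zip(h[1].astype(int),h[0])))
    lo=W[W[:,2]>(.010 if 'tray' in k else .007)]; lo=lo[lo[:,2]<.02]; print(' all',rect(lo))
    hi=W[(W[:,2]>.027)]; print(' high',rect(hi), hi[:,2].max())
    if 'fix' in k:
        r=rect(lo);a=np.radians(7);x=(hi[:,:2]-r[0]/1000)@[np.cos(a),np.sin(a)]
        print(' blk',rect(hi[x<.012]),'fence',rect(hi[x>.012]),np.histogram(x*1000,np.arange(-60,60,4)))
E
```

```text
tray1 59846 bench -0.0008855739006195392
{np.int64(-2): np.int64(8021), np.int64(0): np.int64(1185), np.int64(2): np.int64(918), np.int64(4): np.int64(2604), np.int64(6): np.int64(194), np.int64(8): np.int64(69), np.int64(10): np.int64(114), np.int64(12): np.int64(1142), np.int64(14): np.int64(1648), np.int64(16): np.int64(44), np.int64(18): np.int64(0), np.int64(20): np.int64(0), np.int64(22): np.int64(0), np.int64(24): np.int64(0), np.int64(26): np.int64(0), np.int64(28): np.int64(0), np.int64(30): np.int64(0), np.int64(32): np.int64(0), np.int64(34): np.int64(0), np.int64(36): np.int64(0), np.int64(38): np.int64(1), np.int64(40): np.int64(4), np.int64(42): np.int64(6), np.int64(44): np.int64(15), np.int64(46): np.int64(35), np.int64(48): np.int64(46), np.int64(50): np.int64(72), np.int64(52): np.int64(73), np.int64(54): np.int64(103), np.int64(56): np.int64(144), np.int64(58): np.int64(220), np.int64(60): np.int64(391), np.int64(62): np.int64(223), np.int64(64): np.int64(4), np.int64(66): np.int64(0), np.int64(68): np.int64(0), np.int64(70): np.int64(0), np.int64(72): np.int64(0),
[... 5016 characters left out ...]
.int64(291), np.int64(86): np.int64(470)}
 all (array([477.9, 147.3]), array([140.5, 150.4]), 8.0)
 high (array([483.9, 149.6]), array([129.7, 103.9]), 60.31) 0.32981099614475934
 blk (array([467.5, 147.2]), array([ 44.7, 144.5]), 7.0) fence (array([514.3, 152.9]), array([ 49.6, 149.4]), 7.0) (array([    0,     0,     0,     0,     0,     0,    15,   134,   138,
         143,   134,   139,   236,  1600,  2435,  2009,  2557,  3779,
       17835,  4008,  8194,   234,   124,   189,    94,    80,    74,
          77,    76]), array([-60, -56, -52, -48, -44, -40, -36, -32, -28, -24, -20, -16, -12,
        -8,  -4,   0,   4,   8,  12,  16,  20,  24,  28,  32,  36,  40,
        44,  48,  52,  56]))
```

```bash
python3 - <<'E'
from h import *
def rect(P):
    r=cv2.minAreaRect((P[:,:2]*1000).astype(np.float32)); return np.round(r[0],1),np.round(r[1],1),round(r[2],2)
def loc(W,c,yaw):
    a=np.radians(yaw);R=np.array([[np.cos(a),-np.sin(a)],[np.sin(a),np.cos(a)]]);return (W[:,:2]*1000-c)@R
ext=lambda Q:np.round(np.percentile(Q,[.5,99.5],axis=0),1).tolist()
for k in('tray1','tray2','fix1','fix2'):
    W=np.load(k+'.npz')['W'].reshape(-1,3); t='tray' in k
    c,yaw=((492.6,-189.7),-6.5) if t else ((478,147.3),8.0)
    L=loc(W,c,yaw); m=(abs(L)<75).all(1)&(W[:,2]<.1); W=W[m];L=L[m];z=W[:,2]*1000
    if t:
        m=(z>25); print(k,'housing',rect(W[m]),ext(L[m]))
        m=(z>11)&(z<18)&(abs(L[:,0]-28)<24)&(abs(L[:,1])<50); print(' foot',rect(W[m]),ext(L[m]))
    else:
        m=(z>60); print(k,'housing',rect(W[m]),ext(L[m]))
        m=(z>18)&(z<24)&(abs(L[:,1])<48)&(L[:,0]<6); print(' foot',rect(W[m]),ext(L[m]))
        m=(z>25)&(L[:,0]>12)&(z<60); print(' fence',rect(W[m]),ext(L[m]))
        m=(z>16)&(z<25)&(L[:,0]>12); print(' rail',rect(W[m]),ext(L[m]))
E
```

```text
tray1 housing (array([ 523. , -191.1]), array([43.8, 42.6]), 85.72) [[9.5, -20.0], [51.6, 24.1]]
 foot (array([ 523.6, -191.2]), array([96.1, 39.5]), 84.85) [[10.6, -46.0], [51.4, 49.8]]
tray2 housing (array([ 524.3, -190.7]), array([43.4, 40.3]), 85.66) [[11.5, -19.3], [52.1, 24.1]]
 foot (array([ 524.4, -191.4]), array([96.1, 40.2]), 86.03) [[11.3, -45.4], [51.8, 49.9]]
fix1 housing (array([465.5, 146. ]), array([40.5, 43.5]), 8.0) [[-32.5, -21.2], [7.6, 22.0]]
 foot (array([464.9, 145.7]), array([37.2, 95.5]), 7.89) [[-31.6, -47.3], [5.3, 47.7]]
 fence (array([515.3, 149.1]), array([88.6, 50.3]), 87.32) [[13.8, -30.1], [62.1, 30.8]]
 rail (array([517.2, 153.9]), array([ 55.4, 135.3]), 8.01) [[12.6, -62.8], [67.2, 64.1]]
fix2 housing (array([465.6, 146.4]), array([40.6, 42.7]), 7.15) [[-32.3, -20.2], [7.7, 21.7]]
 foot (array([465.4, 145.8]), array([37.6, 95.4]), 7.86) [[-31.3, -47.3], [5.7, 47.6]]
 fence (array([515.3, 146.2]), array([84.3, 51.3]), 81.07) [[13.8, -29.6], [61.5, 29.3]]
 rail (array([517.3, 153.6]), array([ 54.9, 132.5]), 7.72) [[13.1, -63.9], [67.0, 63.6]]
```

```bash
cat >> h.py <<'E'
FX,FY=np.array([478,147.3])/1000,8.0
TR,TY=np.array([492.6,-189.7])/1000,-6.5
def w(o,yaw,l,z):
    a=np.radians(yaw);return [o[0]+l[0]*np.cos(a)-l[1]*np.sin(a),o[1]+l[0]*np.sin(a)+l[1]*np.cos(a),z]
def rep(t):
    s=env.state();print(t,round(s['clock'],2),s['eef_pos'].round(4),s['orientation'].round(2),'F',s['ft_force'].round(2),'gap',round(s['finger_gap'],4),'grip',s['grip_force'])
E
python3 - <<'E'
from h import *
p=[.4655,.1459]
print([env.solve_ik(q,[180,0,y]) is not None for q,y in((w(FX,FY,(-35,0),.044) if 0 else w(FX,FY,(-.035,0),.04),8),(w(TR,TY,(-.0285,0),.04),-6.5))])
env.reach(p+[.15],[180,0,8]); 
print(env.move_straight(p+[.050],v=.08,until_force=8)); rep('down')
env.grab(); rep('grab')
print(env.move_straight(p+[.056],v=.03)); rep('lift'); 
env.move_straight(p+[.17],v=.15); rep('up')
c,im,d=shot('wrist','held.png')
q=w(TR,TY,(-.0285,0),.15); env.reach(q,[180,0,TY])
q[2]=.052; env.move_straight(q,v=.12); rep('above')
q[2]=.040; print(env.move_straight(q,v=.02,until_force=4)); rep('placed')
shot('wrist','placed.png')
E
```

```text
[True, True]
False
down 6.78 [0.4658 0.146  0.0504] [-1.7999e+02 -5.0000e-02  8.0000e+00] F [-0.47  0.27  0.09] gap 0.0852 grip 0.0
grab 7.25 [0.4658 0.146  0.0504] [-1.7999e+02 -5.0000e-02  7.9900e+00] F [-0.16  0.98  5.56] gap 0.0432 grip 62.50552028417587
False
lift 7.6 [0.4653 0.1458 0.0559] [1.8e+02 2.0e-02 8.0e+00] F [ 0.27 -0.08 -3.69] gap 0.043 grip 61.597055196762085
up 8.51 [0.4647 0.1455 0.1693] [1.7997e+02 1.0000e-01 8.0000e+00] F [ 0.57 -0.09 -3.46] gap 0.0435 grip 61.55722886323929
above 10.78 [ 0.4649 -0.1864  0.0525] [ 1.7999e+02 -6.0000e-02 -6.4800e+00] F [-0.34 -0.76 -3.58] gap 0.0436 grip 61.453679502010345
True
placed 11.26 [ 0.4645 -0.1866  0.0434] [ 1.7999e+02 -4.0000e-02 -6.5100e+00] F [0.39 0.44 4.16] gap 0.0436 grip 62.46309846639633
```

View pics/placed.png

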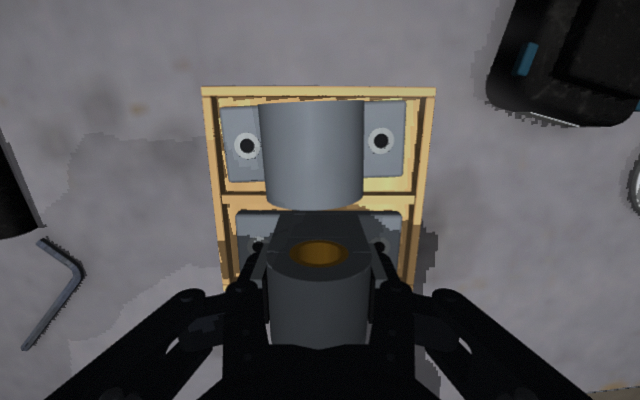

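The picture shows the tall block's foot inside the near pocket, between the divider (row ~200) and the side walls (columns ~220 and 410). It touched down at the expected height. The low block is in the far pocket, centred at about (315,145).

```bash
python3 - <<'E'
from h import *
env.let_go(); rep('open')
p=env.state()['eef_pos'].tolist(); p[2]=.16; env.move_straight(p,v=.12)
env.reach([.50,-.185,.25],[180,0,TY])
c,im,d=shot('wrist','after.png'); W=cloud(c,d).reshape(-1,3)
a=np.radians(TY);R=np.array([[np.cos(a),-np.sin(a)],[np.sin(a),np.cos(a)]]);L=(W[:,:2]-TR)@R*1000;z=W[:,2]*1000
m=(abs(L)<65).all(1)&(z<95);W=W[m];L=L[m];z=z[m]
for s,n in((1,'low'),(-1,'tall')):
    m=(z>25)&(s*L[:,0]>3); r=cv2.minAreaRect((W[m,:2]*1000).astype(np.float32)); print(n,r,np.percentile(L[m],[1,99],axis=0).round(1).tolist(),np.percentile(z[m],99))
    m=(z>11.5)&(z<18)&(abs(L[:,0]-s*29)<24)&(abs(L[:,1])<51); print(' foot',cv2.minAreaRect((W[m,:2]*1000).astype(np.float32)),np.median(z[m]))
rep('')
E
```

```text
open 11.8 [ 0.4635 -0.1863  0.0427] [-1.7998e+02  9.0000e-02 -6.5000e+00] F [ 0.27 -0.49 -0.12] gap 0.0853 grip 0.0
low ((524.0945434570312, -190.8184356689453), (43.44591522216797, 40.522705078125), 85.54610443115234) [[11.9, -18.8], [52.1, 23.6]] 63.576333056694075
 foot ((524.402587890625, -190.5867462158203), (95.0256576538086, 39.993038177490234), 85.53076171875) 14.520224417935596
tall ((464.30450439453125, -186.79739379882812), (43.95624542236328, 40.97740173339844), 83.47647857666016) [[-47.9, -21.2], [-8.2, 20.8]] 81.48865797175912
 foot ((464.5770568847656, -186.79254150390625), (96.19898986816406, 40.42278289794922), 83.81649780273438) 14.499396956041391
 13.45 [ 0.4989 -0.1848  0.249 ] [-1.7998e+02  1.5000e-01 -6.5000e+00] F [-0.98 -0.16 -0.04] gap 0.0855 grip 0.0
```

```bash
python3 - <<'E'
from h import *
p=[.5242,-.1907]
env.reach(p+[.14],[180,0,-4.5])
print(env.move_straight(p+[.038],v=.08,until_force=8)); rep('down')
env.grab(); rep('grab')
print(env.move_straight(p+[.044],v=.03)); env.move_straight(p+[.17],v=.15); rep('up')
q=w(FX,FY,(-.035,0),.15); env.reach(q,[180,0,FY])
q[2]=.055; env.move_straight(q,v=.1); rep('above')
shot('wrist','over.png')
q[2]=.040; print(env.move_straight(q,v=.02,until_force=3)); rep('set'); 
c,im,d=shot('wrist','set.png');W=cloud(c,d).reshape(-1,3)
a=np.radians(FY);R=np.array([[np.cos(a),-np.sin(a)],[np.sin(a),np.cos(a)]]);L=(W[:,:2]-FX)@R*1000;z=W[:,2]*1000
m=(z>18)&(z<24)&(abs(L[:,1])<49)&(L[:,0]<-5)&(L[:,0]>-60)
print(np.percentile(L[m],[1,99],axis=0).round(1).tolist(),np.median(z[m]))
for s in(1,-1):
    k=m&(s*L[:,1]>26); print(s,np.percentile(L[k],[1,99],axis=0).round(1).tolist())
E
```

```text
False
down 15.4 [ 0.5246 -0.1909  0.0385] [ 1.7999e+02 -7.0000e-02 -4.5100e+00] F [ 0.24 -0.   -0.75] gap 0.0854 grip 0.0
grab 15.87 [ 0.5245 -0.1908  0.0385] [ 1.7999e+02 -4.0000e-02 -4.5000e+00] F [-0.61  0.09  5.35] gap 0.0428 grip 63.06801795959473
False
up 17.21 [ 0.5234 -0.1905  0.1692] [-1.7998e+02  1.0000e-01 -4.5000e+00] F [ 0.45 -0.24 -2.49] gap 0.0428 grip 62.35819190740585
above 19.6 [0.4438 0.1425 0.0554] [-1.7998e+02 -6.0000e-02  7.9900e+00] F [-0.64  1.34 -2.99] gap 0.0426 grip 62.32884228229523
True
set 20.18 [0.4435 0.1425 0.0455] [ 1.7999e+02 -1.0000e-02  8.0000e+00] F [ 0.16 -0.15  5.77] gap 0.0427 grip 63.30942392349243
[[-47.0, -46.8], [-14.3, 47.3]] 21.404725186828976
1 [[-47.4, 26.5], [-14.5, 47.6]]
-1 [[-47.3, -47.0], [-14.4, -26.4]]
```

View pics/set.png

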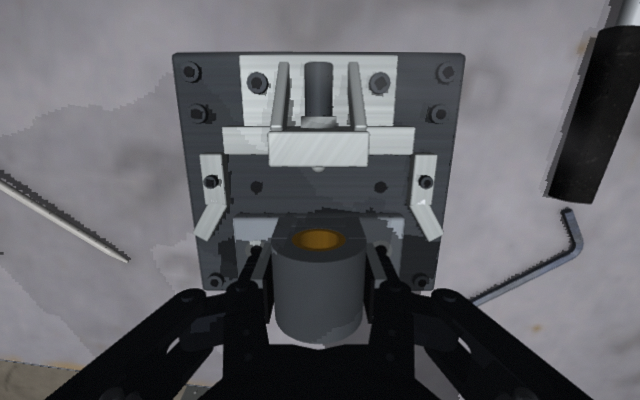

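```bash
cat >> h.py <<'E'
ux=np.array([np.cos(np.radians(FY)),np.sin(np.radians(FY)),0]);uy=np.array([-ux[1],ux[0],0])
def lr(t):
    F=[];
    for _ in range(8): F.append(env.state()['ft_force']); env.sleep(.02)
    F=np.mean(F,0);p=env.state()['eef_pos'];d=p-np.r_[FX,0]
    print(t,round(env.state()['clock'],2),'loc',(np.array([d@ux,d@uy,p[2]])*1000).round(2),'F',F@ux,F@uy,F[2]);return F@ux
E
python3 - <<'E'
from h import *
z=.0453
lr('set')
env.move_straight(w(FX,FY,(-.035,0),z),v=.02); lr('z')
print(env.move_straight(w(FX,FY,(-.013,0),z),v=.03,until_force=12)); lr('slid')
print(env.move_straight(w(FX,FY,(.003,0),z),v=.008,until_force=11)); lr('push')
E
```

```text
set 20.37 loc [-3.490e+01  2.000e-02  4.549e+01] F -0.015779966337151115 -0.06694645550530473 5.402248549830497
z 20.75 loc [-34.81   0.07  45.5 ] F -0.4009377013654763 -0.13072877778508646 5.397204524807346
False
slid 21.77 loc [-1.343e+01 -3.000e-02  4.551e+01] F -1.7322854184468568 -0.287740494659554 6.26329321990184
True
push 23.21 loc [-7.16 -0.06 45.64] F -1.8190003001287627 -0.1899792698650773 5.704099378967978
```

```bash
python3 - <<'E'
from h import *
lr('now'); z=.0455
for x in (-6,-5,-4,-3):
    h=env.move_straight(w(FX,FY,(x/1000,0),z),v=.006,until_force=12); f=lr((x,h))
    if h or f<-13: break
shot('wrist','push.png')
E
```

```text
now 23.34 loc [-7.140e+00 -3.000e-02  4.564e+01] F -1.4507975430969655 0.04266099822001771 5.913848739934236
(-6, False) 23.77 loc [-7.1  -0.   45.67] F -2.777525059546572 -0.4616409183555695 6.988237821654832
(-5, False) 24.22 loc [-6.990e+00 -2.000e-02  4.571e+01] F -3.9320228091721203 -0.022849696216660505 9.233297131944715
(-4, False) 24.67 loc [-6.870e+00 -3.000e-02  4.573e+01] F -5.289647228259333 0.15390268743249944 10.847006637274077
(-3, False) 25.12 loc [-6.650e+00 -4.000e-02  4.575e+01] F -6.1338361217140855 0.10269270667242007 12.188763157275762
```

View pics/push.png

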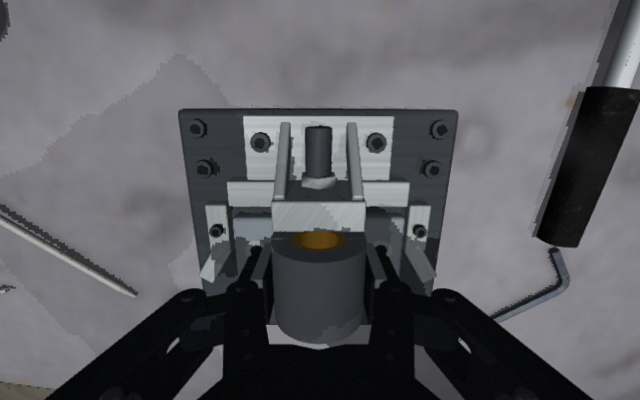

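```bash
cat > push.py <<'E'
from h import *
import sys
x,z=float(sys.argv[1]),float(sys.argv[2])
for i in range(int(sys.argv[3])):
    s=env.state();f=-s['ft_force']@ux;fz=s['ft_force'][2]
    if f>14.5 and abs(fz-1)<2.5: break
    x+=np.clip((16-f)/1.4,-1.5,1.5); z+=np.clip((fz-1)/6,-.5,.8)
    env.move_straight(w(FX,FY,(x/1000,0),z/1000),v=.006,until_force=15); env.sleep(.1)
    p=env.state()['eef_pos']-np.r_[FX,0]; F=env.state()['ft_force']
    print(i,'cmd',round(x,2),round(z,2),'loc',(np.array([p@ux,p@uy,p[2]])*1000).round(2),'F',round(F@ux,1),round(F@uy,1),round(F[2],1),env.state()['orientation'].round(2))
lr('end')
E
python3 push.py -3 45.5 10
```

```text
0 cmd -1.5 46.3 loc [-5.93 -0.13 45.86] F -6.3 0.2 6.7 [179.76   1.01   8.14]
1 cmd 0.0 47.1 loc [-4.91 -0.16 46.  ] F -5.7 -0.3 -0.6 [179.76   1.08   8.14]
2 cmd 1.5 46.83 loc [-4.03 -0.17 45.96] F -6.8 0.8 3.8 [179.74   1.14   8.16]
3 cmd 3.0 47.29 loc [-2.96 -0.16 46.05] F -6.6 1.4 0.4 [179.74   1.2    8.16]
4 cmd 4.5 47.19 loc [-2.07 -0.19 46.03] F -8.6 0.4 3.2 [179.72   1.25   8.17]
5 cmd 6.0 47.56 loc [-1.   -0.2  46.12] F -7.3 2.2 0.1 [179.71   1.31   8.17]
6 cmd 7.5 47.42 loc [-0.31 -0.2  46.07] F -9.3 2.2 3.7 [179.7    1.39   8.18]
7 cmd 9.0 47.86 loc [-0.26 -0.23 46.13] F -10.8 2.1 0.5 [179.68   1.54   8.17]
8 cmd 10.5 47.78 loc [-0.22 -0.19 46.14] F -13.1 2.6 4.8 [179.65   1.68   8.18]
9 cmd 12.0 48.41 loc [-0.2  -0.21 46.23] F -13.8 3.4 2.0 [179.63   1.85   8.18]
end 30.42 loc [-0.21 -0.2  46.22] F -14.206992449656266 3.245771156484271 1.520209011630668
```

```bash
python3 - <<'E'
from h import *
x,z=12.0,48.4
for pt in (-.6,-1.2,-1.8):
    env.move_straight(w(FX,FY,(x/1000,0),z/1000),[180,pt,8.0],v=.006,until_force=12); lr(pt); s=env.state();print(s['orientation'].round(2),s['torque'].round(2))
    if not(10<-s['ft_force']@ux<20) or s['ft_force'][2]>9: break
shot('wrist','home.png')
E
```

```text
-0.6 30.8 loc [-0.11 -0.29 45.88] F -13.356255881578642 3.4735711700123053 -1.1664633037704668
[179.75   0.69   8.16] [ 0.5   2.9  -0.05]
-1.2 31.18 loc [-0.07 -0.26 45.74] F -12.908781070088104 3.515579154634091 -2.4920512602125804
[1.7975e+02 9.0000e-02 8.1600e+00] [ 0.59  2.95 -0.01]
-1.8 31.57 loc [-0.21 -0.47 45.8 ] F -13.124385520666754 3.800785751958298 -0.8955644369161063
[179.73  -0.49   8.11] [ 0.4   3.09 -0.09]
```

View pics/home.png

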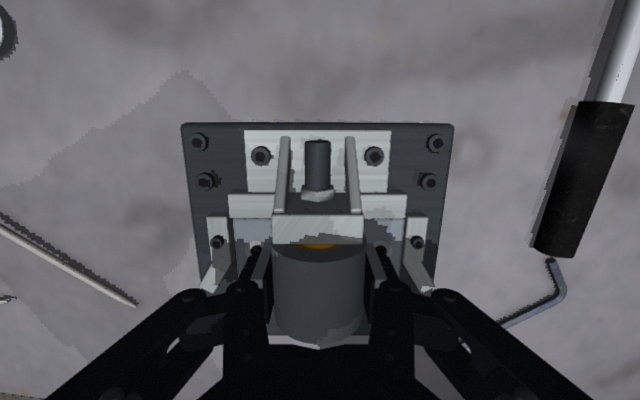

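The block's foot is flush with the fence rail (row ~218), between the guides and square. I'll level the tool, bring the push to about 15 N and check that it holds.

```bash
python3 - <<'E'
from h import *
x,z=13.5,48.2
for i in range(4):
    env.move_straight(w(FX,FY,(x/1000,-.0005),z/1000),[180,-1.4,8.0],v=.006,until_force=12); env.sleep(.3); f=-lr(i); print(env.state()['orientation'].round(2))
    if 14.3<f<17: break
    x+=np.clip((15.5-f)/1.4,-1.5,1.5)
env.sleep(1.0); lr('hold'); rep('')
c,im,d=shot('wrist','final.png');W=cloud(c,d).reshape(-1,3)
a=np.radians(FY);R=np.array([[np.cos(a),-np.sin(a)],[np.sin(a),np.cos(a)]]);L=(W[:,:2]-FX)@R*1000;zz=W[:,2]*1000
for s in(1,-1):
    m=(abs(L[:,1]-s*36)<11)&(zz>15)&(zz<28)&(L[:,0]>-18)&(L[:,0]<18)
    A=np.c_[L[m],np.ones(m.sum())];print('foot',s,m.sum(),np.median(zz[m]),'slope',np.linalg.lstsq(A,zz[m],rcond=None)[0][:2].round(3))
E
```

```text
0 32.47 loc [ 1.000e-02 -7.000e-01  4.573e+01] F -15.965485815018832 4.6029433278801255 2.672494983681364
[1.7973e+02 3.0000e-02 8.1100e+00]
hold 33.6 loc [ 1.000e-02 -6.900e-01  4.572e+01] F -15.747567010255898 4.483630611414664 2.412238118947889
 33.6 [0.4781 0.1466 0.0457] [1.7973e+02 3.0000e-02 8.1100e+00] F [-15.39   2.43   1.95] gap 0.043 grip 63.08892399072647
foot 1 1257 21.533429988042226 slope [-0.006 -0.017]
foot -1 1172 21.80591796638584 slope [-0.009  0.002]
```

```bash
python3 -c "
from h import *
print(env.finish_job())"
```

```text
the job is handed in; nothing more can be done
None
```

The job is handed in: the tall block stands flat in the tray's -x pocket, and the gripper is holding the low block flat, square and home against the fence with a steady push of about 15.7 N. I have no verdict back from the judge, and plunger travel and fence force were not read directly.

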